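# Swap the reagent bottles back into their own holders

### The arm

A 7-joint arm with a two-finger parallel gripper is mounted at the origin on the work surface. World frame = base frame: x ahead of the robot, y to its left, z up, the work surface at z = 0. Lengths are in m, angles in rad, forces in N, time in s.
With the tool pointing down it reaches from about 0.425 to 0.8 m from the base axis. Payload 8.3 kg.
Tool frame: the origin (TCP) lies at the very end of the fingers, on their centre line; the grasp point (between the pads) lies 19 mm behind it; z points along the fingers, y is the line along which they close (so a half turn about z gives the same grasp; the last joint's range is limited). The gripper opens to 85 mm and grips with 20 to 120 N. Pads are 22 mm wide; open, the fingers measure 114 mm over their backs; the gripper's body (76 mm by 85 mm) begins 54 mm behind the grasp point. The pads swing forward as they close: fully open they stand 13 mm farther back than shut.
Start: joints at [-1.27, 0.383, 0.016, 1.37, -0.006, 1.388, -0.046], TCP at [0.222, 0.584, 0.231] pointing down, gripper open.
Joint ranges: [-2.95, 2.95], [-0.25, 2.06], [-1.52, 1.56], [0.18, 2.33], [-1.44, 4.58], [0.02, 2.06], [-3.01, 3.01]. Speed limits (rad/s): [2.39, 2.39, 3.01, 3.01, 3.14, 3.14, 3.14].

### API

Orientations are given as a unit quaternion [x, y, z, w].
In Python, from rig import arm gives the robot as it stands. Calls block until the motion is done:
- arm.reach(position, orientation): joint-space move of the TCP to a pose.
- arm.line_to(position, feed=0.15, attitude=None, force_limit=None): straight line of the TCP; attitude=None keeps the orientation; feed is the mean speed in m/s. With force_limit (N) it stops when the force on the tool has changed by that much, and returns True; else False.
- arm.goto_joints(angles): joint-space move.
- arm.release() and arm.grasp(f_grip=None): open the fingers fully, or close them until they stop; f_grip is the grip in N (None keeps the last).
- arm.pause(seconds).
- arm.solve_ik(position, orientation): joint angles nearest the present ones, or None.
- arm.state(): the state.
- arm.capture(name): name is "side" or "top"; returns a dict with "image" (480x640x3 uint8, red, green, blue), "K" (3x3 intrinsics, pixels), "xyz" and "attitude" of the camera in the world. Camera axes: x right, y down, z forward; pixel columns grow to the right and rows downward; lengths in m; the calibration is good to about 2 mm. A picture is of the moment at which its call begins. There is no depth.
A pose or a line that the arm cannot do raises arm.MotionError and nothing moves.
- arm.job_done(): hands the job in; it is judged then, once.
Trained networks look in the newest picture that a camera, given by its name, has taken for a name from the list of things; names that differ only in an ending like _2 or _b are one class to them, and where a whole thing is asked for, a point or a joint stands for the part that bears it (a point fixed in the world has none). Each returns a list of dicts, best first, with "confidence" (0 to 1); they miss things now and then, are a little off and sometimes report something else, mostly with a low value. They report only what shows in the picture. A call takes as long as a camera call. They do not tell look-alikes from the thing itself.
- arm.spot_in(camera, query): "rect" ([left, top, right, bottom] in pixels, round what is visible of it).
- arm.cut_out(camera, query): "region" (480x640 bool, what is visible of it) and "rect" ([left, top, right, bottom] in pixels, round what is visible of it).
- arm.spot_point(camera, query): "position" ([column, row] in pixels: a listed point, or the origin of a listed thing).
The state is a dict: "time": time; "qpos": joint angles; "dq": joint speeds; "joint_efforts": joint torques, N m; "eef_pos": TCP position; "tcp_rot": TCP orientation; "ft_force": force on the tool from outside, world axes, zero at the start; "torque": the same for the moment, N m; "gripper_width": opening from 0.0 (shut) to 1.0 (fully open); "finger_force": force on a finger pad.
Only numpy, scipy, OpenCV 4.12 (cv2) and the standard library are available. Lean on these libraries where they do the work, as an engineer would, in place of code of your own. Each camera call takes 0.05 s, during which the arm holds its last target. There are 200 camera calls.

### The job

The three small reagent bottles have been put back in each other's holders. Swap them round so that each stands upright on the floor of the holder that has the colour of its cap, setting one down in the empty grey holder on the way as a parking place. Do not knock a bottle over, and leave everything else on the bench where it is.

Things in the scene. Friction and masses are not known exactly. Their poses are not given: they have to be found in the camera images.
- bottle_blue: small loose amber bottle, plain white paper band, blue screw cap. Round, rigid, closed: body 46 mm diameter up to 48 mm, shoulder sloping in to 66 mm, then the blue cap, 38 mm diameter, from 68 to 92 mm (the top) above its underside; 85 to 170 g. At the start it stands upright in a holder of another colour. Origin: centre of its underside; z along its axis, up.
- bottle_red: small loose amber bottle, plain white paper band, red screw cap. Round, rigid, closed: body 46 mm diameter up to 48 mm, shoulder sloping in to 66 mm, then the red cap, 38 mm diameter, from 68 to 92 mm (the top) above its underside; 85 to 170 g. At the start it stands upright in a holder of another colour. Origin: centre of its underside; z along its axis, up.
- bottle_yellow: small loose amber bottle, plain white paper band, yellow screw cap. Round, rigid, closed: body 46 mm diameter up to 48 mm, shoulder sloping in to 66 mm, then the yellow cap, 38 mm diameter, from 68 to 92 mm (the top) above its underside; 85 to 170 g. At the start it stands upright in a holder of another colour. Origin: centre of its underside; z along its axis, up.
- holder_blue: fixed shallow round blue plastic holder: dish 18 mm high, outer diameter 74 mm, foot flange 86 mm diameter and 3 mm high; open well 66 mm in diameter, 14 mm deep, its floor 4 mm above the bench. Home of the blue-capped bottle; a wrong bottle stands in it at the start. Origin: centre of its underside, on the bench (z = 0); z up.
- holder_red: fixed shallow round red plastic holder: dish 18 mm high, outer diameter 74 mm, foot flange 86 mm diameter and 3 mm high; open well 66 mm in diameter, 14 mm deep, its floor 4 mm above the bench. Home of the red-capped bottle; a wrong bottle stands in it at the start. Origin: centre of its underside, on the bench (z = 0); z up.
- holder_yellow: fixed shallow round yellow plastic holder: dish 18 mm high, outer diameter 74 mm, foot flange 86 mm diameter and 3 mm high; open well 66 mm in diameter, 14 mm deep, its floor 4 mm above the bench. Home of the yellow-capped bottle; a wrong bottle stands in it at the start. Origin: centre of its underside, on the bench (z = 0); z up.
- holder_grey: fixed shallow round grey plastic holder: dish 18 mm high, outer diameter 74 mm, foot flange 86 mm diameter and 3 mm high; open well 66 mm in diameter, 14 mm deep, its floor 4 mm above the bench. The spare: empty at the start, no bottle's home. Origin: centre of its underside, on the bench (z = 0); z up.
- tube_rack: bystander, leave alone: loose green rack 60 x 110 x 32 mm with small white-capped tubes in it, 44 mm high over all. Origin: centre of its underside; y along its length.
- timer: bystander, leave alone: loose white lab timer lying flat, 62 x 62 x 18 mm. Origin: centre of its underside.
- marker: bystander, leave alone: loose flat-sided white marker pen with a black cap, 135 mm long along its y axis, 15 mm wide and 16 mm high. Origin: middle of its underside.
Mind the look-alikes: they are no part of the job. Leave any pink or purple look-alike of the bottle_red alone.

How it is judged:
On the way:
1. one of the bottles is parked in the grey holder and let go (((horizontal distance between bottle_blue and holder_grey below 0.014 m and z of bottle_blue in the frame of holder_grey below 0.008 m and angle between bottle_blue's own z axis and vertical below 0.1 rad and contact force between bottle_blue and the fingers below 0.1 N) or (horizontal distance between bottle_red and holder_grey below 0.014 m and z of bottle_red in the frame of holder_grey below 0.008 m and angle between bottle_red's own z axis and vertical below 0.1 rad and contact force between bottle_red and the fingers below 0.1 N) or (horizontal distance between bottle_yellow and holder_grey below 0.014 m and z of bottle_yellow in the frame of holder_grey below 0.008 m and angle between bottle_yellow's own z axis and vertical below 0.1 rad and contact force between bottle_yellow and the fingers below 0.1 N))), for 0.2 s.
At the end, for the whole second after the job is handed in: each of the three bottles stands upright (within 0.1 rad) on the floor of the holder of its cap's colour (underside less than 8 mm above the bench, within 14 mm of the holder's centre, which is anywhere inside the well), released and at rest (horizontal distance between bottle_blue and holder_blue below 0.014 m and z of bottle_blue in the frame of holder_blue between 0 and 0.008 m and angle between each of bottle_blue, bottle_red, bottle_yellow's own z axis and vertical below 0.1 rad and linear speed of each of bottle_blue, bottle_red, bottle_yellow below 0.02 m/s and angular speed of each of bottle_blue, bottle_red, bottle_yellow below 0.2 rad/s and contact force between each of bottle_blue, bottle_red, bottle_yellow and the fingers below 0.1 N and horizontal distance between bottle_red and holder_red below 0.014 m and z of bottle_red in the frame of holder_red between 0 and 0.008 m and horizontal distance between bottle_yellow and holder_yellow below 0.014 m and z of bottle_yellow in the frame of holder_yellow between 0 and 0.008 m); the robot touches nothing.
It fails at once if a bottle is tipped by more than 0.7 rad (angle between any of bottle_blue, bottle_red, bottle_yellow's own z axis and vertical above 0.7 rad).
It fails at once if the tube rack is shifted by more than 25 mm or turned over (distance of tube_rack from where it was at the start of the episode above 0.025 m or angle between tube_rack's own z axis and vertical above 0.5 rad).
It fails at once if the timer is shifted by more than 25 mm or turned over (distance of timer from where it was at the start of the episode above 0.025 m or angle between timer's own z axis and vertical above 0.5 rad).
It fails at once if the marker is shifted by more than 25 mm or turned over (distance of marker from where it was at the start of the episode above 0.025 m or angle between marker's own z axis and vertical above 0.5 rad).
It also fails if it takes over 91 s, if anything falls off the work surface, if the arm or the gripper's body presses on something with over 40 N, if the wrist force passes 120 N, or if a joint passes its speed limit or range.

## Working session

There is one attempt and no reset: what is moved stays moved. The work goes in short steps, each a Python script; the robot and the scene stay as the last script left them, time stands still between calls to the robot, and variables do not carry over. Pictures are saved under pics/ and viewed, at most 14 in all, crops included, and the job is handed in when it is done.

```bash
mkdir -p pics; ls
cat > h.py <<'E'
import numpy as np, cv2
from scipy.spatial.transform import Rotation as R
from rig import arm
def ray(c,px):
    d=np.linalg.inv(c["K"])@np.array([px[0],px[1],1.]); return np.array(c["xyz"]),R.from_quat(c["attitude"]).as_matrix()@d
def at(c,px,z):
    o,d=ray(c,px); return o+d*(z-o[2])/d[2]
E
python3 - <<'E'
from h import *
for n in("top","side"):
    c=arm.capture(n); cv2.imwrite(f"pics/{n}0.png",c["image"][:,:,::-1])
    print(n,np.round(c["xyz"],3),np.round(R.from_quat(c["attitude"]).as_matrix()[:,2],2))
    for q in["bottle_blue","bottle_red","bottle_yellow","holder_blue","holder_red","holder_yellow","holder_grey","tube_rack","timer","marker"]:
        z=0
        print(q,[(np.round(d["confidence"],2),np.round(d["position"]),np.round(at(c,d["position"],0.004 if "bottle" in q else 0),3)) for d in arm.spot_point(n,q)[:3]])
s=arm.state();print(s["time"],s["tcp_rot"],s["eef_pos"])
E
```

```text
pics
top [ 0.308 -0.065  0.821] [ 0.24  0.02 -0.97]
bottle_blue [(np.float64(0.68), array([233., 246.]), array([0.486, 0.105, 0.004])), (np.float64(0.16), array([162., 266.]), array([0.433, 0.231, 0.004]))]
bottle_red [(np.float64(0.96), array([442., 283.]), array([ 0.459, -0.294,  0.004])), (np.float64(0.82), array([371., 318.]), array([ 0.38 , -0.168,  0.004])), (np.float64(0.78), array([414., 343.]), array([ 0.345, -0.247,  0.004]))]
bottle_yellow [(np.float64(0.79), array([372., 194.]), array([ 0.622, -0.15 ,  0.004]))]
holder_blue [(np.float64(0.97), array([367., 192.]), array([ 0.625, -0.14 ,  0.   ]))]
holder_red [(np.float64(0.83), array([232., 246.]), array([0.489, 0.107, 0.   ])), (np.float64(0.47), array([159., 264.]), array([0.437, 0.237, 0.   ]))]
holder_yellow [(np.float64(0.83), array([445., 281.]), array([ 0.466, -0.3  ,  0.   ])), (np.float64(0.69), array([176., 190.]), array([0.588, 0.233, 0.   ]))]
holder_grey [(np.float64(0.9), array([178., 186.]), array([0.595, 0.232, 0.   ]))]
tube_rack [(np.float64(0.97), array([260., 188.]), array([0.61 , 0.069, 0.   ]))]
time
[... 673 characters left out ...]
 0.004]))]
holder_blue [(np.float64(0.75), array([391., 291.]), array([ 0.619, -0.147,  0.   ]))]
holder_red [(np.float64(0.57), array([328., 210.]), array([0.502, 0.12 , 0.   ]))]
holder_yellow [(np.float64(0.88), array([302., 352.]), array([ 0.451, -0.299,  0.   ]))]
holder_grey [(np.float64(0.78), array([366., 185.]), array([0.599, 0.232, 0.   ]))]
tube_rack [(np.float64(0.62), array([377., 219.]), array([0.614, 0.089, 0.   ]))]
timer [(np.float64(0.77), array([297., 183.]), array([0.425, 0.239, 0.   ]))]
marker [(np.float64(0.86), array([306., 276.]), array([ 0.454, -0.109,  0.   ]))]
1.1 [ 1.80860762e-01  9.83508710e-01 -1.40177127e-05 -4.52123937e-05] [0.22231005 0.58410733 0.23128846]
```

View pics/top0.png

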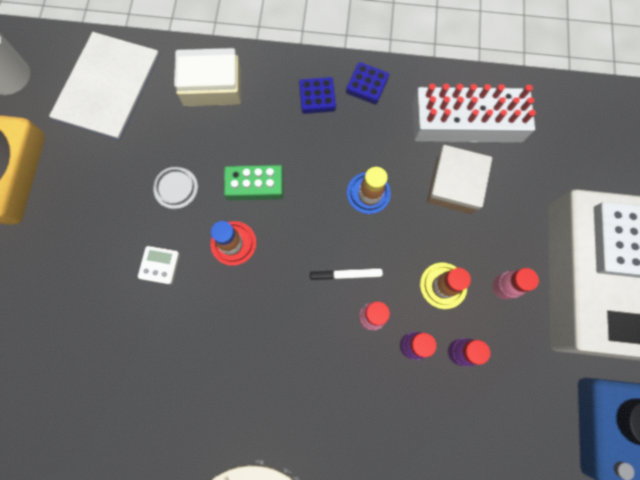

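View pics/side0.png

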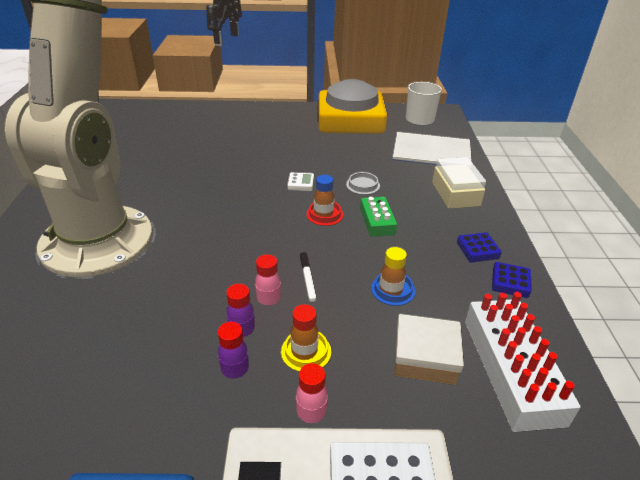

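Top view: blue-capped bottle (228,240) stands in the red holder, yellow-capped (373,185) in the blue one, and an empty grey holder is at (175,187). There are five red-capped candidates. In the top view they are at (450,283), (518,283), (375,315), (420,345) and (470,352). Only (450,283), side (304,333), has an amber body with a white band and stands in the yellow holder. The others are pink or purple. I'll confirm that in a crop and refine all the centres with model fits.

```bash
cat >> h.py <<'E'
from scipy.optimize import least_squares
def proj(c,P):
    p=(np.array(P)-c["xyz"])@R.from_quat(c["attitude"]).as_matrix()@np.array(c["K"]).T; return p[:,:2]/p[:,2:]
t=np.linspace(0,2*np.pi,72)
def cyl(x,y,r,zs): return np.concatenate([np.c_[x+r*np.cos(t),y+r*np.sin(t),0*t+z] for z in zs])
HUE={"red":[(0,8),(172,180)],"blue":[(105,125)],"yellow":[(22,35)]}
def colmask(c,col,xy,h,rad):
    hsv=cv2.cvtColor(c["image"],cv2.COLOR_RGB2HSV); m=np.zeros((480,640),bool)
    if col=="grey": m=(hsv[...,1]<40)&(hsv[...,2]>90)
    else:
        for a,b in HUE[col]: m|=(hsv[...,0]>=a)&(hsv[...,0]<=b)&(hsv[...,1]>150)&(hsv[...,2]>70)
    w=np.zeros((480,640),np.uint8)
    cv2.fillConvexPoly(w,cv2.convexHull(np.round(proj(c,cyl(*xy,rad,h))).astype(np.int32)),1)
    return m&(w>0)
def rect(m):
    n,l,s,_=cv2.connectedComponentsWithStats(m.astype(np.uint8)); k=(s[1:,4]>15)
    s=s[1:][k]; return np.array([s[:,0].min(),s[:,1].min(),(s[:,0]+s[:,2]).max()-1,(s[:,1]+s[:,3]).max()-1],float)
def fit(cs,col,xy,r,zs,win):
    """xy of an upright cylinder stack, from the colour rectangles in all cameras"""
    obs=[rect(colmask(c,col,xy,zs,win)) for c in cs]
    def f(p):
        o=[]
        for c,b in zip(cs,obs):
            q=np.concatenate([proj(c,cyl(*p,rr,zz)) for rr,zz in zip(r,[zs] if len(r)==1 else [(0,.003),(.018,)])])
            o+=[q.min(0)-b[:2],q.max(0)-b[2:]]
        return np.concatenate(o)
    s=least_squares(f,xy,loss="soft_l1"); return s.x,f(s.x)
CAP=dict(r=[.019],zs=(.072,.096),win=.036); HOL=dict(r=[.043,.037],zs=(0,.018),win=.055)
E
python3 - <<'E'
from h import *
cs=[arm.capture(n) for n in("top","side")]
for nm,a in dict(blue=(.487,.105),yellow=(.622,-.15),red=(.46,-.296)).items():
    x,e=fit(cs,nm,a,**CAP); print("cap",nm,x.round(4),e.round(1))
for nm,a in dict(red=(.487,.105),blue=(.622,-.145),yellow=(.46,-.298),grey=(.597,.232)).items():
    x,e=fit(cs,nm,a,**HOL); print("holder",nm,x.round(4),e.round(1))
a=cv2.resize(cs[0]["image"][230:380,340:560],None,fx=2.7,fy=2.7,interpolation=2)[:,:,::-1]
cv2.imwrite("pics/crop.png",a)
q0=arm.state()["tcp_rot"]
for p in [(.487,.105),(.622,-.15),(.46,-.298),(.597,.232)]:
  for th in np.arange(0,180,30):
    j=arm.solve_ik([*p,.2],R.from_euler("ZX",[th,180],degrees=True).as_quat()); print(p,th,None if j is None else np.round(j,1))
E
```

```text
cap blue [0.4907 0.1106] [-1.9 -0.9  1.9  3.  -0.3 -1.9  0.9  1.4]Traceback (most recent call last):
  File "<stdin>", line 4, in <module>
  File "h.py", line 27, in fit
    obs=[rect(colmask(c,col,xy,zs,win)) for c in cs]
         ~~~~^^^^^^^^^^^^^^^^^^^^^^^^^^
  File "h.py", line 24, in rect
    s=s[1:][k]; return np.array([s[:,0].min(),s[:,1].min(),(s[:,0]+s[:,2]).max()-1,(s[:,1]+s[:,3]).max()-1],float)
                                 ~~~~~~~~~~^^
    return umr_minimum(a, axis, None, out, keepdims, initial, where)
ValueError: zero-size array to reduction operation minimum which has no identity
```

```bash
sed -i 's/"yellow":\[(22,35)\]/"yellow":[(20,40)]/; s/(105,125)/(100,128)/; s/>150)&/>130)\&/; s/\[...,2\]>70/[...,2]>60/' h.py
python3 - <<'E'
from h import *
cs=[arm.capture(n) for n in("top","side")]
for c,p in zip(cs,[(375,177),(395,255)]): print(cv2.cvtColor(c["image"],cv2.COLOR_RGB2HSV)[p[1],p[0]])
for w,k,l in (("cap",CAP,dict(blue=(.487,.105),yellow=(.622,-.15),red=(.46,-.296))),("holder",HOL,dict(red=(.487,.105),blue=(.622,-.145),yellow=(.46,-.298),grey=(.597,.232)))):
  for nm,a in l.items():
    try: x,e=fit(cs,nm,a,**k); print(w,nm,x.round(4),e.round(1))
    except Exception as E: print(w,nm,E)
a=cv2.resize(cs[0]["image"][230:380,340:560],None,fx=2.7,fy=2.7,interpolation=2)[:,:,::-1]
cv2.imwrite("pics/crop.png",a)
for p in [(.487,.105),(.622,-.15),(.46,-.298),(.597,.232)]:
    print(p,[(int(th),None if j is None else np.round(j[[0,6]],1)) for th in np.arange(0,180,30) for j in [arm.solve_ik([*p,.2],R.from_euler("ZX",[th,180],degrees=True).as_quat())]])
E
```

```text
[ 30 118 251]
[ 29 255 248]
cap blue [0.4907 0.1098] [-1.5 -0.9  1.3  3.1 -0.3 -1.7  0.9  1.6]
cap yellow [ 0.6188 -0.1437] [ -1.  -10.7   3.2   1.4  -0.7  -1.8   0.4   0.5]
cap red [ 0.4528 -0.2958] [-1.4 -0.2  0.7  1.4 -0.1 -0.7  0.8  1. ]
holder red [0.4941 0.105 ] [-0.4 -0.2  1.  -0.  -0.6 -3.2  0.3  0.3]
holder blue [ 0.6229 -0.1431] [-0.5 -0.8  1.5  1.2 -0.6 -4.3  0.9  0.3]
holder yellow [ 0.4566 -0.298 ] [-3.2 -3.4  1.4  4.6 -0.2 -2.8  0.2  2.5]
holder grey [0.5902 0.2368] [ 6.1 11.4 -9.5 -2.6  1.   0.5 -0.9 -0.4]
(0.487, 0.105) [(0, array([-0.9, -1.8])), (30, array([-0.8, -1.2])), (60, array([-0.8, -0.7])), (90, array([-0.8, -0.2])), (120, array([-0.7,  0.3])), (150, array([-0.7,  0.8]))]
(0.622, -0.15) [(0, array([-0.4, -1. ])), (30, array([-0.4, -0.5])), (60, array([-0.4,  0. ])), (90, array([-0.4,  0.5])), (120, array([-0.5,  1.1])), (150, array([-0.4,  1.6]))]
(0.46, -0.298) [(0, array([-0.4, -0.7])), (30, array([-0.3, -0.3])), (60, array([-0.4,  0.3])), (90, array([-0.1,  0.7])), (120, array([-0. ,  1.2])), (150, array([-0.5,  2.2]))]
(0.597, 0.232) [(0, array([-0.9, -1.8])), (30, array([-0.8, -1.3])), (60, array([-0.8, -0.8])), (90, array([-0.7, -0.3])), (120, array([-0.7,  0.2])), (150, array([-0.6,  0.7]))]
```

View pics/crop.png

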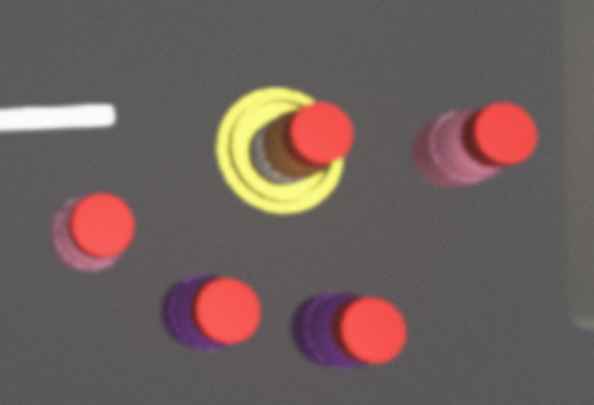

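The crop confirms it: the bottle at (450,283) is amber with a white band and stands in the yellow holder, and the other four red caps sit on pink or purple bodies. Next I'll refine the yellow cap and grey holder, then park the blue bottle.

```bash
sed -i 's/>130)&/>85)\&/; s/<40)&(hsv\[...,2\]>90)/<50)\&(hsv[...,2]>100)/' h.py
cat >> h.py <<'E'
Q=R.from_euler("ZX",[60,180],degrees=True).as_quat()
ZG,ZH=.068,.20
def pick(p):
    arm.reach([*p,ZH],Q); arm.line_to([*p,ZG+.03],feed=.2); hit=arm.line_to([*p,ZG],feed=.08,force_limit=8)
    arm.grasp(40); s=arm.state(); print("grasp",hit,np.round(s["eef_pos"],4),s["gripper_width"],s["finger_force"])
    arm.line_to([*p,ZH],feed=.15); s=arm.state(); print("up",s["gripper_width"],s["finger_force"],np.round(s["ft_force"],1))
def place(p):
    arm.line_to([*p,ZH],feed=.25); arm.line_to([*p,ZG+.02],feed=.15)
    hit=arm.line_to([*p,ZG+.0005],feed=.03,force_limit=6); s=arm.state(); print("down",hit,np.round(s["eef_pos"],4),np.round(s["ft_force"],1))
    arm.release(); arm.line_to([*p,ZH],feed=.15); print("t",arm.state()["time"])
E
python3 - <<'E'
from h import *
cs=[arm.capture(n) for n in("top","side")]
P={}
for w,k,l in (("cap",CAP,dict(blue=(.490,.107),yellow=(.622,-.147),red=(.456,-.296))),("holder",HOL,dict(red=(.491,.106),blue=(.622,-.145),yellow=(.458,-.298),grey=(.597,.234)))):
  for nm,a in l.items():
    x,e=fit(cs,nm,a,**k); P[w+nm]=x; print(w,nm,x.round(4),e.round(1))
for n,c in zip(("top","side"),cs):
    d=arm.cut_out(n,"holder_grey")[0]; r=np.array(d["rect"]); print(d["rect"],at(c,[(r[0]+r[2])/2,(r[1]+r[3])/2],.009).round(4))
E
```

```text
cap blue [0.4914 0.1103] [-0.8 -0.3  1.1  1.7 -0.  -1.8  1.2  0.4]
cap yellow [ 0.6198 -0.1449] [-0.3 -0.1 -0.1  1.  -0.1 -0.4  1.   0.9]
cap red [ 0.4537 -0.2961] [-0.2  0.2 -0.1  0.9  0.5 -0.6  0.4  1.2]
holder red [0.4937 0.1051] [ 0.4  0.1 -0.1  0.2  0.2 -3.2  0.1  0.2]
holder blue [ 0.6239 -0.1426] [ 0.3 -0.3  0.3  0.7 -0.1 -4.4  0.4  0.1]
holder yellow [ 0.4561 -0.2968] [ 0.2  0.8 -0.2 -0.2  0.6 -3.4 -0.1  1.9]
holder grey [0.5912 0.2359] [ 0.6  0.9 -0.9 -1.1  0.4 -0.3 -0.5  0.8]
[154.0, 165.7, 197.3, 211.5] [0.5873 0.2315 0.009 ]
[346.1, 174.1, 375.9, 193.5] [0.5863 0.2245 0.009 ]
```

Run:
```python
from h import *
arm.release()
pick([.4914,.1103]); place([.5912,.2359])
arm.reach([.52,-.02,.3],Q)
cs=[arm.capture(n) for n in("top","side")]
print([np.round(v,4) for v in fit(cs,"blue",(.591,.236),**CAP)], [np.round(v,4) for v in fit(cs,"red",(.4937,.1051),**HOL)])
cv2.imwrite("pics/a.png",np.hstack([cs[0]["image"][120:320,100:350],cs[1]["image"][100:300,250:500]])[:,:,::-1])
```

```text
grasp False [0.4917 0.1104 0.0685] 0.4332668738881998 39.908064007759094
up 0.43236848467852745 40.10878801345825 [-0.7  0.3 -2.1]
down True [0.5909 0.2358 0.0685] [-1.2  0.3  4.9]
t 10.3Traceback (most recent call last):
  File "<stdin>", line 6, in <module>
  File "h.py", line 27, in fit
    obs=[rect(colmask(c,col,xy,zs,win)) for c in cs]
         ~~~~^^^^^^^^^^^^^^^^^^^^^^^^^^
  File "h.py", line 24, in rect
    s=s[1:][k]; return np.array([s[:,0].min(),s[:,1].min(),(s[:,0]+s[:,2]).max()-1,(s[:,1]+s[:,3]).max()-1],float)
                                 ~~~~~~~~~~^^
    return umr_minimum(a, axis, None, out, keepdims, initial, where)
ValueError: zero-size array to reduction operation minimum which has no identity
```

Run:
```python
from h import *
arm.reach([.4537,-.2961,.25],Q)
cs=[arm.capture(n) for n in("top","side")]
cv2.imwrite("pics/a.png",cv2.resize(np.hstack([c["image"] for c in cs]),(800,300),interpolation=cv2.INTER_AREA)[:,:,::-1])
for a in (("blue",(.591,.236),CAP),("red",(.4937,.1051),HOL)):
  for c in cs:
    try: print([np.round(v,4) for v in fit([c],a[0],a[1],**a[2])])
    except ValueError: print("hidden")
```

```text
[array([0.5921, 0.2367]), array([-1.3501, -1.1184,  1.4817,  1.0861])]
[array([0.5901, 0.2345]), array([-0.7056, -0.7955,  0.6935,  0.6686])]
[array([0.4939, 0.1055]), array([ 0.2715, -0.0769, -0.2733,  0.0801])]
[array([0.4796, 0.1035]), array([-5.884 , -0.878 ,  7.0733,  0.574 ])]
```

View pics/a.png

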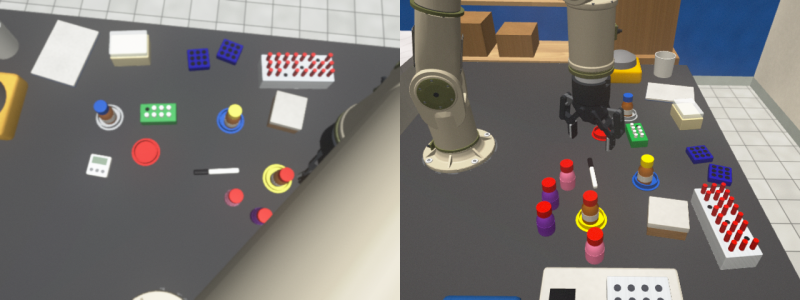

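Blue stands upright in the grey holder, within 2 mm of its centre, and the red holder at half-scale (145,152) is empty. Next is the red bottle, then yellow.

Run:
```python
from h import *
pick([.4537,-.2961]); place([.4938,.1053])
arm.reach([.6198,-.1449,.25],Q)
cs=[arm.capture(n) for n in("top","side")]
cv2.imwrite("pics/b.png",cv2.resize(np.hstack([c["image"] for c in cs]),(800,300),interpolation=cv2.INTER_AREA)[:,:,::-1])
for a in (("red",(.4937,.1053),CAP),("yellow",(.4561,-.2968),HOL),("yellow",(.6198,-.1449),CAP)):
  for c in cs:
    try: print([np.round(v,4) for v in fit([c],a[0],a[1],**a[2])])
    except ValueError: print("hidden")
```

```text
grasp False [ 0.4539 -0.2962  0.0684] 0.4324158523441437 39.75583255290985
up 0.4327430935916115 40.11496961116791 [ 0.3 -0.1 -1.6]
down True [0.4934 0.1053 0.0684] [-1.2 -0.3  6.1]
t 20.625
hidden
[array([0.4934, 0.1056]), array([-0.156 , -0.6903,  0.1545,  0.6163])]
[array([ 0.4566, -0.2969]), array([ 0.2068,  0.5088, -0.2061, -0.4733])]
[array([ 0.4556, -0.2949]), array([ 0.3645, -1.1848, -0.3649,  0.9579])]
[array([ 0.62  , -0.1477]), array([-1.7297, -1.073 ,  1.5537,  1.0452])]
[array([ 0.619, -0.144]), array([-0.5812, -0.6794,  0.567 ,  0.5745])]
```

View pics/b.png

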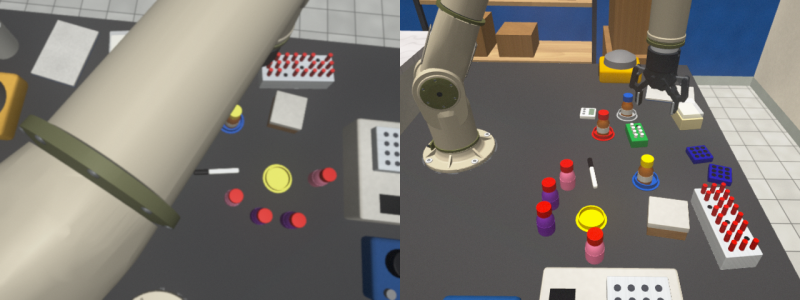

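Red stands upright in the red holder at half-scale side (603,125), the yellow holder is empty, and nothing else has moved. Now yellow goes to yellow, then blue to blue.

Run:
```python
from h import *
pick([.6195,-.1452]); place([.4563,-.2965])
pick([.5912,.2356]); place([.6237,-.1430])
arm.reach([.45,.35,.3],Q)
cs=[arm.capture(n) for n in("top","side")]
cv2.imwrite("pics/c.png",cv2.resize(np.hstack([c["image"] for c in cs]),(800,300),interpolation=cv2.INTER_AREA)[:,:,::-1])
for a in (("red",(.4937,.1053),CAP),("yellow",(.4561,-.2968),CAP),("blue",(.6237,-.143),CAP)):
  for c in cs:
    try: print(a[0],[np.round(v,4) for v in fit([c],a[0],a[1],**a[2])])
    except ValueError: print("hidden")
print(arm.state()["time"])
```

```text
grasp False [ 0.6197 -0.1453  0.0685] 0.4312682354211935 39.89004850387573
up 0.43283108495874345 40.11099457740784 [ 0.1  0.  -2. ]
down True [ 0.456  -0.2963  0.0685] [-0.1  0.4  5.8]
t 29.0167
grasp False [0.5915 0.2358 0.0685] 0.43343561145529547 40.31136095523834
up 0.4280974715499766 40.09519279003143 [0.4 0.2 0.4]
down True [ 0.6233 -0.1428  0.0685] [-1.3  0.1  5. ]
t 38.4917
red [array([0.4847, 0.1019]), array([ 3.5271,  4.9809, -8.736 , -4.0964])]
red [array([0.4934, 0.1056]), array([-0.156 , -0.6903,  0.1545,  0.6163])]
yellow [array([ 0.4471, -0.2908]), array([ 6.5387,  8.7369, -3.3395, -5.6392])]
yellow [array([ 0.4587, -0.3048]), array([ 2.4626,  3.3542, -2.5178, -1.5721])]
blue [array([ 0.6144, -0.144 ]), array([ 9.9847,  3.6706, -3.7625, -3.2201])]
blue [array([ 0.6207, -0.1451]), array([-0.6022, -1.2799,  0.5875,  1.0024])]
40.5167
```

View pics/c.png

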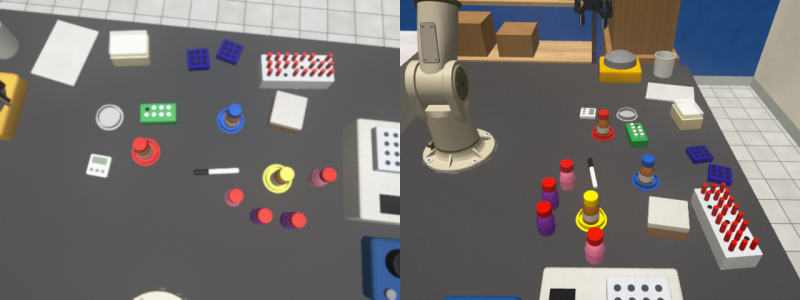

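All three bottles stand upright in the holders of their cap colours, the grey holder is empty, and the rack, timer and marker haven't moved. Each bottle touched down at its pick height, and the arm is clear.

```bash
python3 -c "
from rig import arm
print(arm.job_done())"
```

```text
the job is handed in; nothing more can be done
None
```

The job is handed in: the red, yellow and blue bottles each stand upright in the holder of their own colour, with blue parked in the grey holder on the way, and it took about 41 s of the 91 s allowed; no verdict was returned.

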